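# Emboss a place marker in the lever press and file it in its tray

### The job

Push the wooden place marker that lies half in the embossing press fully home against the back stop, pull the press lever all the way down to its stop and hold it there a moment, then ease the lever back up slowly, without letting it fly, until it is fully up. Then take the marker out and lay it flat, studs up, in its own tray: the one whose label shows the same number of studs as the marker. Leave the candle, the wine glass, the flower bowl and the other marker where they are.

Things in the scene. Friction and masses are not known exactly. Their poses are not given: they have to be found in the camera images.
- press: Grey embossing press fixed to the table, 110 mm wide, 200 high. Origin on the table, its open front to -x, y to its left. Base plate x -85 to 115 mm, 18 high. Head 62 wide, from x 0 backwards, z 120 to 200. Under it at x 14 hangs the ram guide, 38 across, underside z 108, and the ram, 22 across, underside z 93 with the lever up, 74 with it down. Lever on the right, at y -85.
- press_home (a point): Where the marker's origin lies when it is fully home: on the bed's top (z 45 mm), 25 mm in front of the press's origin, axes as the press's. The steel bed is 44 mm wide, from press x -90 to 45. From x -30 on, two rails 10 mm high leave a channel 32 mm wide. The back stop's face is at press x 30, which is 55 mm beyond this point.
- lever (a joint): Angle of the press lever (rad): 0 fully up (rest), 0.75 at its lower stop. A spring pushes it back up; at the grip it takes about 4 N to start and 17 N at the lower stop. Let go, it flies back.
- lever_grip (a point): Centre of the black grip at the end of the lever's 12 mm steel bar: a short round bar lying crosswise (along the press's y axis), 36 mm long with flat ends, 30 mm in diameter. It moves with the lever.
- lever_hinge (a point): Centre of the lever's hinge (press x 40, y -85, z 160 mm); its axis is the press's y axis. The grip turns about it at 180 mm, towards the press's front (-x): 0.65 rad above level at joint 0, 0.10 rad below level at joint 0.75.
- marker2: The place marker to emboss: a plain wooden bar 110 x 28 x 26 mm (x, y, z), 60 g, with two flat dark studs 15 mm across, 2 mm high, on its top near the -x end (at x -45 and -27 mm). It starts lying in the press's channel, aligned with it, pulled 12 to 35 mm out towards the front, its stud end outside. Origin at the centre of its underside, x along its length.
- tray2_in (a point): The marker's own tray, with two studs on its label: a fixed dark wooden tray. Point: centre of its inner floor, 6 mm above the table, x along the pocket. Pocket 118 x 36 mm, walls 5 mm thick and 10 mm above that floor. Beyond the +x end a cream label block, 34 x 56 mm, 16 mm high above the table, with two dark studs 15 mm across in a row.
- tray1_in (a point): Same point of an equal tray with one stud on its label; it is empty and stays so.
- tray3_in (a point): Same point of an equal tray with three studs on its label; the three-stud marker lies in it.
- marker3: Another wooden marker of the same size, with three studs, lying in the three-stud tray. To be left alone. Origin at the centre of its underside.
- candle: Candle in a clear glass cylinder, 72 mm across, 220 mm high, standing between the press and the trays. To be left alone. Origin at the centre of its foot.
- glass: Stemmed wine glass, 72 mm across, 165 mm high, beyond the trays. To be left alone. Origin at the centre of its foot.
- bowl: Low terracotta bowl of blooms, 84 mm across, 63 mm high, to the right of the press. To be left alone. Origin at the centre of its foot.
Things that resemble listed ones, but are neither listed nor needed, are in the scene too. What is shaped like the marker2 but red is not meant.

How it is judged:
By the outcome, as a careful person would: the job done as asked, in the order asked, and still so for the second after the job is handed in, with the robot touching nothing.
It also fails if it takes over 72 s, if anything falls off the work surface, if the arm or the gripper's body presses on something with over 40 N, if the wrist force passes 120 N, or if a joint passes its speed limit or range.

### The arm

A 6-joint arm with a two-finger parallel gripper is mounted at the origin on the work surface. World frame = base frame: x ahead of the robot, y to its left, z up, the work surface at z = 0. Lengths are in m, angles in degrees, forces in N, time in s.
With the tool pointing down it reaches from about 0.35 to 0.875 m from the base axis. Payload 4.2 kg.
Tool frame: the origin (TCP) lies midway between the tips of the shut fingers; the grasp point (between the pads) lies 19 mm behind it; z points along the fingers, y is the line along which they close (so a half turn about z gives the same grasp; the last joint's range is limited). The gripper opens to 87 mm and grips with 3 to 60 N. Pads are 19 mm wide; open, the fingers measure 117 mm over their backs; the gripper's body (75 mm by 190 mm) begins 51 mm behind the grasp point.
Start: joints at [84.374, 22.042, 0.453, 0, -68.411, -14.817], TCP at [0.218, 0.586, 0.223] pointing down, gripper open.
Joint ranges: [-179.83, 179.83], [-69.29, 118.12], [-61.27, 80.66], [-181.25, 117.63], [-171.15, -9.14], [-177.46, 177.46]. Speed limits (degrees/s): [159.86, 159.86, 180, 180, 180, 180].

### API

Orientations are given as a 3x3 rotation matrix whose columns are the frame's x, y, z axes.
In Python, from station import * gives the robot as it stands.
- The arm moves only by the tool move_arm, never from a script. Its argument "targets" is text: rows parted by semicolons, each of 4 numbers parted by spaces: the shift along the world's x, y, z in units of 25 mm (1.0 is 25 mm), then the turn about the world's z in units of 5 degrees (1.0 is 5 degrees). In form: tx ty tz spin; .... A call has 1 to 10 rows; each row shifts and turns the commanded pose from where the row before left it; what a row does not reach is not made up. A row lasts 1/12 s, in which the tool goes at most 41.7 mm and 7.16 degrees, less where a joint would pass 70% of its speed; a pose out of reach is approached as far as the arm can. A call is refused whole if a number of a shift passes 1 or a number of a turn 1, either way. A call with a gripper value outside its range is refused whole. "gripper" is the finger opening in mm, from 0 to 87, set as the call begins (left out, the last holds). The fingers move at their own pace and stop on an object; the grip force is fixed at half the most. Time passes only in rows, so rows that do not move let the fingers close. It gives the time, the measured TCP pose, the force, the opening and the grip force at its end, in the units of the state.
- sense(): the state, without advancing time (a new reading comes with each control period).
- capture(name): name is "scene" or "top" or "wrist"; returns a dict with "image" (480x640x3 uint8, blue, green, red), "fx", "fy", "cx", "cy" (pixels), "world_from_camera" (4x4, takes a point from camera to world coordinates); the wrist camera has in their place "hand_eye" (4x4, takes a point from camera to tool coordinates, whose origin is the TCP and whose axes are the flange's). Camera axes: x right, y up, looking along -z (the intrinsics and any distortion apply to the point x, -y, -z); pixel columns grow to the right and rows downward; lengths in m; the calibration is good to about 2 mm. A picture is of the moment at which its call begins: read the wrist's pose just before it. There is no depth.
- finish_job(): hands the job in; it is judged then, once.
The state is a dict: "time_s": time; "joints": joint angles; "joint_velocities": joint speeds; "effort": joint torques, N m; "tcp_pos": TCP position; "ee_rot": TCP orientation; "wrist_force": force on the tool from outside, world axes, zero at the start; "moment": the same for the moment, N m; "gripper_width": opening from 0.0 (shut) to 1.0 (fully open); "gripper_force": force on a finger pad.
Only numpy, scipy, OpenCV 4.12 (cv2) and the standard library are available. Lean on these libraries where they do the work, as an engineer would, in place of code of your own. Each camera call takes 0.05 s, during which the arm holds its last target. There are 200 camera calls.

## Working session

There is one attempt and no reset: what is moved stays moved. The work goes in short steps, Python scripts to look and compute and a tool call to move; the robot and the scene stay as the last step left them, time stands still between calls to the robot, and variables do not carry over. Pictures are saved under pics/ and viewed, at most 10 in all, crops included, and the job is handed in when it is done.

Besides the shell and the picture viewer there is one more tool, called as name(argument=value, ...), one argument or row to a line, values as JSON. move_arm: Moves the arm, as the interface text tells. Its arguments: {"type":"object","properties":{"targets":{"type":"string"},"gripper":{"type":"number"}},"required":["targets"]}

```bash
mkdir -p pics
cat > h.py <<'E'
from station import *
import numpy as np, cv2
def grab(n):
    s=sense(); c=capture(n)
    if n=="wrist":
        T=np.eye(4); T[:3,:3]=np.array(s["ee_rot"]).reshape(3,3); T[:3,3]=s["tcp_pos"]
        c["W"]=T@np.array(c["hand_eye"])
    else: c["W"]=np.array(c["world_from_camera"])
    return c
def ray(c,u,v):
    d=np.array([(u-c["cx"])/c["fx"],-(v-c["cy"])/c["fy"],-1.0])
    return c["W"][:3,3], c["W"][:3,:3]@d
def onz(c,u,v,z):
    o,d=ray(c,u,v); return o+d*(z-o[2])/d[2]
def proj(c,p):
    q=np.linalg.inv(c["W"])@np.append(p,1); return c["fx"]*q[0]/-q[2]+c["cx"], c["fy"]*-q[1]/-q[2]+c["cy"]
E
ls
python3 - <<'E'
from h import *
import pickle
for n in ("scene","top","wrist"):
    c=grab(n); cv2.imwrite(f"pics/{n}0.png",c["image"]); pickle.dump(c,open(n+".pkl","wb"))
    print(n,{k:(np.round(v,3).tolist() if not isinstance(v,dict) else v) for k,v in c.items() if k not in("image",)})
print(sense())
E
```

```text
h.py
pics
scene {'fx': 468.62, 'fy': 468.62, 'cx': 315.995, 'cy': 234.273, 'world_from_camera': [[-0.826, -0.4, 0.396, 0.975], [0.563, -0.608, 0.56, 0.58], [0.017, 0.686, 0.728, 0.961], [0.0, 0.0, 0.0, 1.0]], 'W': [[-0.826, -0.4, 0.396, 0.975], [0.563, -0.608, 0.56, 0.58], [0.017, 0.686, 0.728, 0.961], [0.0, 0.0, 0.0, 1.0]]}
top {'fx': 480.078, 'fy': 480.078, 'cx': 321.874, 'cy': 245.196, 'world_from_camera': [[0.012, 0.983, -0.182, 0.371], [-1.0, 0.013, 0.003, -0.01], [0.006, 0.182, 0.983, 1.252], [0.0, 0.0, 0.0, 1.0]], 'W': [[0.012, 0.983, -0.182, 0.371], [-1.0, 0.013, 0.003, -0.01], [0.006, 0.182, 0.983, 1.252], [0.0, 0.0, 0.0, 1.0]]}
wrist {'fx': 425.673, 'fy': 425.673, 'cx': 318.306, 'cy': 233.188, 'hand_eye': [[-0.001, 0.963, 0.271, 0.075], [1.0, 0.001, -0.0, 0.001], [-0.0, 0.271, -0.963, -0.162], [0.0, 0.0, 0.0, 1.0]], 'W': [[-0.35, 0.901, 0.255, 0.288], [-0.937, -0.338, -0.093, 0.558], [0.002, -0.271, 0.963, 0.383], [0.0, 0.0, 0.0, 1.0]]}
{'time_s': 0.15, 'joints': array([ 8.43744113e+01,  2.20785371e+01,  3.97866063e-01, -2.00140479e-02,
       -6.84116475e+01, -1.48160022e+01]), 'joint_velocities': array([ 0.00869452, -0.14551687,  0.16437058,  0.16390833,  0.03181658,
        0.11087958]), 'effort': array([ 7.61470801e-04, -3.91050661e+01,  1.87586796e+01,  4.22224715e+00,
        1.23774743e-02, -1.35738183e-04]), 'tcp_pos': array([0.21811818, 0.58521633, 0.22173518]), 'ee_rot': array([[ 9.36983752e-01, -3.49372605e-01, -4.81188600e-04],
       [-3.49372922e-01, -9.36982439e-01, -1.57164022e-03],
       [ 9.82227677e-05,  1.64071561e-03, -9.99998649e-01]]), 'wrist_force': array([0.0798413 , 0.52377041, 0.4680443 ]), 'moment': array([-0.03927552, -0.03412607, -0.02413254]), 'gripper_force': 0.0, 'gripper_width': 0.9991170408477877}
```

View pics/scene0.png

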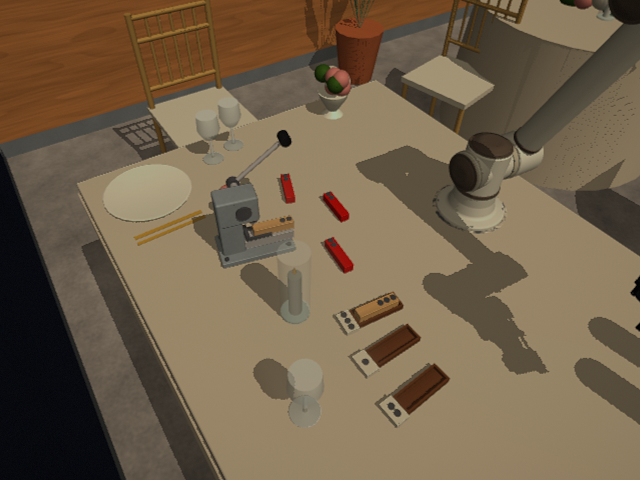

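View pics/top0.png

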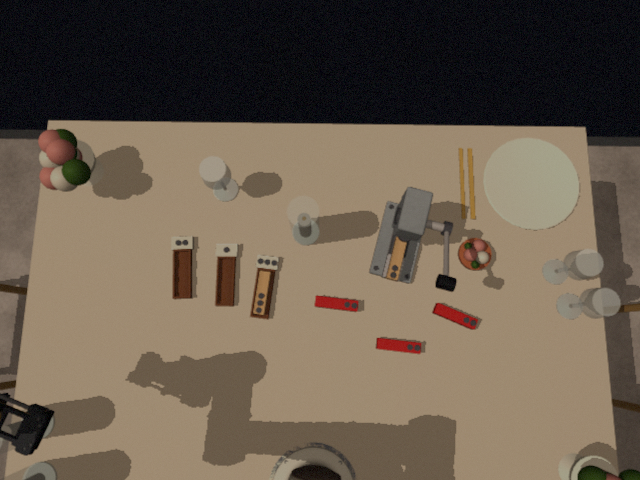

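The top view shows the press at about (405,240) with its plain-wood marker at (397,257) and the lever grip at (446,283). The candidates:

- **Markers:** the wooden one in the press (397,257), the wooden three-stud one at (263,287), and red ones at (336,303), (398,345) and (455,316). Only the one in the press is plain wood and lies in the channel.
- **Trays:** two-stud label at (181,243), one-stud at (227,250), three-stud at (267,262). The two-stud tray is the target.

I'll confirm this in one enlarged crop.

Run:
```python
from h import *
import pickle
c=pickle.load(open("top.pkl","rb"));im=c["image"]
a=cv2.resize(im[180:300,360:480],None,fx=5,fy=5,interpolation=cv2.INTER_CUBIC)
b=cv2.resize(im[225:310,160:290],(400*130//130,262),interpolation=cv2.INTER_CUBIC)
o=np.zeros((600,800,3),np.uint8); o[:, :600]=a
cv2.imwrite("pics/crop1.png",a)
o=np.zeros((600,800,3),np.uint8); o[:400,:400]=cv2.resize(im[190:290,365:465],(400,400),interpolation=cv2.INTER_CUBIC)
o[:400,400:]=cv2.resize(im[220:320,155:255+0],(400,400),interpolation=cv2.INTER_CUBIC)
cv2.imwrite("pics/crop1.png",o[:400])
```

```text
(no output)
```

View pics/crop1.png

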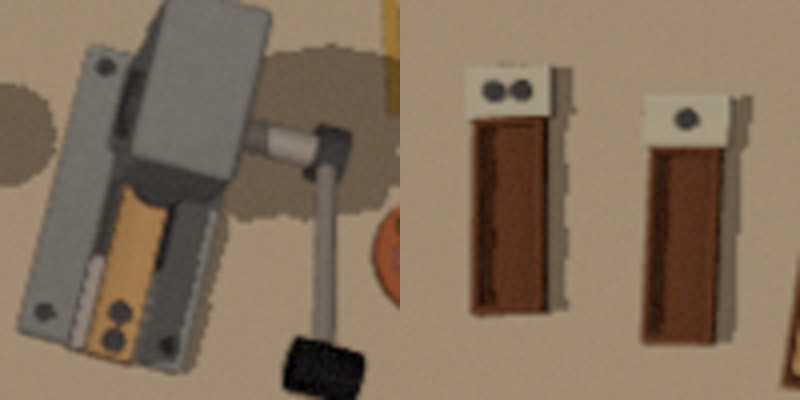

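The crop confirms it: the marker in the press has two studs at its outer end (395,268) and (393.5,275), and the left tray's label at (181,243) has two studs. Now to measure.

Run:
```python
from h import *
import pickle
t=pickle.load(open("top.pkl","rb")); s=pickle.load(open("scene.pkl","rb"))
f=lambda p:np.round(np.array(p)*1000,1)
P=lambda u,v,z:onz(t,u,v,z)
FL=P(369.5,273,.018);FR=P(411.2,283.2,.018);BL=P(387.5,201.2,.018)
print("base",f(FL),f(FR),f(BL),"w",f(np.linalg.norm(FL-FR)),"len",f(np.linalg.norm(FL-BL)))
yaw1=np.degrees(np.arctan2(*(BL-FL)[[1,0]])); yy=(FL-FR);yaw2=np.degrees(np.arctan2(-yy[0],yy[1]));print("yaws",yaw1,yaw2)
s1=P(393.5,275,.073);s2=P(395,268,.073);print("studs",f(s1),f(s2))
# orange marker mask in top & wood
def rect(c,m,z,n):
    cs,_=cv2.findContours(m,cv2.RETR_EXTERNAL,cv2.CHAIN_APPROX_NONE)
    for k in sorted(cs,key=cv2.contourArea)[::-1][:n]:
        if cv2.contourArea(k)<60: continue
        w=np.array([onz(c,u,v,z)[:2]*1000 for u,v in k[:,0]],np.float32)
        print("  px",np.round(k[:,0].mean(0)),"rect",np.round(cv2.minAreaRect(w),1) if 0 else [np.round(x,1) for x in cv2.minAreaRect(w)])
h=cv2.cvtColor(t["image"],cv2.COLOR_BGR2HSV)
print("top wood"); rect(t,cv2.inRange(h,(5,110,110),(22,255,255)),.071,5)
print("dark tray"); rect(t,cv2.inRange(h,(0,100,20),(14,255,110)),.016,6)
print("black"); rect(t,cv2.inRange(h[230:310,400:480],(0,0,0),(180,255,45)),.269,3)
print("cream");
m=cv2.inRange(h,(15,20,170),(40,90,255)); rect(t,m,.016,8)
hs=cv2.cvtColor(s["image"],cv2.COLOR_BGR2HSV)
m=cv2.inRange(hs,(0,0,0),(180,255,45)); m[:120]=0;m[160:]=0;m[:,:265]=0;m[:,300:]=0
M=cv2.moments(m,True);us=(M["m10"]/M["m00"],M["m01"]/M["m00"])
m=cv2.inRange(h,(0,0,0),(180,255,45)); m[:272]=0;m[292:]=0;m[:,:434]=0;m[:,458:]=0
M=cv2.moments(m,True);ut=(M["m10"]/M["m00"],M["m01"]/M["m00"]); print("grip px",us,ut)
def tri(r1,r2):
    (o1,d1),(o2,d2)=r1,r2
    d1=d1/np.linalg.norm(d1);d2=d2/np.linalg.norm(d2)
    a,b=np.linalg.lstsq(np.c_[d1,-d2],o2-o1,rcond=None)[0];p,q=o1+a*d1,o2+b*d2
    return (p+q)/2,np.linalg.norm(p-q)
p,e=tri(ray(s,*us),ray(t,*ut));print("grip",f(p),f(e))
print("candle",f(P(305,233,.0)),"glass",f(P(226,190,0)),"bowl",f(P(475,254,.04)))
```

```text
base [ 527.4 -138.7   18. ] [ 502.3 -246.2   18. ] [ 720.4 -187.8   18. ] w 110.4 len 199.1
yaws -14.289398489501735 -13.165824966083065
studs [ 516.2 -192.3   73. ] [ 533.7 -196.3   73. ]
top wood
  px [ 51. 145.] rect [array([843.7, 690.3]), array([89. , 52.2]), np.float64(41.7)]
  px [261. 292.] rect [array([470.1, 133.1]), array([ 27.1, 106.5]), np.float64(83.0)]
  px [396. 259.] rect [array([ 558.5, -200.9]), array([ 28.2, 105.8]), np.float64(75.4)]
  px [471. 183.] rect [array([ 757.9, -395.3]), array([187.5,  12.5]), np.float64(0.1)]
  px [466. 254.] rect [array([ 569. , -372.5]), array([74.8, 31.5]), np.float64(7.5)]
dark tray
  px [182. 273.] rect [array([521.2, 346.2]), array([127.5,  46.8]), np.float64(3.9)]
  px [225. 281.] rect [array([502.9, 233.4]), array([124.6,  47. ]), np.float64(0.2)]
  px [263. 293.] rect [array([473.4, 135.7]), array([ 46.3, 126.6]), np.float64(83.4)]
  px [ 63. 148.] rect [array([864.6, 689. ]), array([102.,  58.]), np.float64(9.8)]
  px [472. 249.] rect [array([ 593.1, -408.4]), array([66.3, 19.4]), np.float64(1.4)]
black
  px [46. 52.] rect [array([984.7, 610.9]), array([44.8, 31.3]), np.float64(74.6)]
cream
grip px (283.625, 138.15) (445.5679012345679, 282.320987654321)
grip [ 478.9 -269.5  269.5] 1.7
candle [634.8  30.7   0. ] glass [751.  246.7   0. ] bowl [ 577.1 -407.4   40. ]
```

move_arm(
  targets="0.54 -0.97 0 0.4; 0.54 -0.97 0 0.4; 0.54 -0.97 0 0.44; 0.54 -0.97 0 0; 0.54 -0.97 0 0; 0.54 -0.97 0 0; 0.54 -0.97 0 0; 0.54 -0.97 0 0; 0.54 -0.97 0 0; 0.54 -0.97 0 0",
  gripper=0,
)

```text
time_s: 0.98
tcp_pos: [0.3536, 0.3417, 0.2224]
ee_rot: [[0.969, -0.246, -0.0], [-0.246, -0.969, -0.0], [-0.0, 0.0, -1.0]]
wrist_force: [-0.0, -0.6, 0.8]
gripper_width: 0.322
gripper_force: 0.0
```

move_arm(
  targets="0.54 -0.97 0 0; 0.54 -0.97 0 0; 0.54 -0.97 0 0; 0.54 -0.97 0 0; 0.54 -0.97 0 0; 0.13 -0.95 0 0; 0.13 -0.95 0 0; 0.13 -0.95 0 0; 0.13 -0.95 0 0; 0.13 -0.95 0 0",
)

```text
time_s: 1.82
tcp_pos: [0.4368, 0.1019, 0.2224]
ee_rot: [[0.969, -0.246, -0.0], [-0.246, -0.969, -0.0], [-0.0, 0.0, -1.0]]
wrist_force: [1.2, -0.4, -0.5]
gripper_width: 0.006
gripper_force: 0.0
```

Run:
```python
from h import *
c=grab("top");d=grab("scene")
u,v=map(int,proj(c,sense()["tcp_pos"]));print(u,v)
a=c["image"][max(0,v-75):v+75,u-90:u+90];
u2,v2=map(int,proj(d,sense()["tcp_pos"]));print(u2,v2)
b=d["image"][max(0,v2-150):v2+50,max(0,u2-100):u2+100]
cv2.imwrite("pics/g.png",np.hstack([cv2.resize(a,(400,333)),cv2.resize(b,(333,333))]))
```

```text
267 301
390 234
```

View pics/g.png

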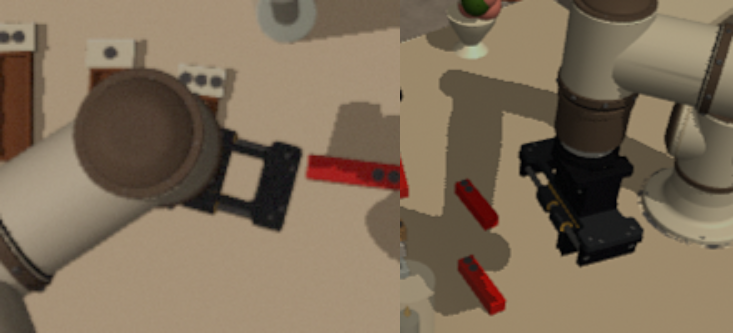

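The gripper's body is wide (190 mm) along its closing line, but only a few cm tall. I'll therefore go down in front of the lever and slide in under it. First to the pre-position, for a wrist look.

move_arm(
  targets="0 -0.92 0 0; 0 -0.92 0 0; 0 -0.92 0 0; 0 -0.92 0 0; 0 -0.92 0 0; 0 -0.92 0 0; 0 -0.92 0 0; 0 -0.92 0 0; 0 -0.92 0 0; 0 -0.92 0 0",
)

```text
time_s: 2.75
tcp_pos: [0.437, -0.1275, 0.2225]
ee_rot: [[0.969, -0.245, 0.0], [-0.245, -0.969, 0.0], [0.0, -0.0, -1.0]]
wrist_force: [1.0, -0.3, 0.7]
gripper_width: 0.008
gripper_force: 0.0
```

move_arm(
  targets="0 -0.92 0 0; 0 -0.88 0 0; 0 0 0 0; 0 0 0 0",
)

```text
time_s: 3.08
tcp_pos: [0.4369, -0.1722, 0.2222]
ee_rot: [[0.969, -0.248, -0.001], [-0.248, -0.969, 0.0], [-0.001, -0.0, -1.0]]
wrist_force: [-0.3, 0.2, -0.2]
gripper_width: 0.007
gripper_force: 0.0
```

Run:
```python
from h import *
import pickle
c=grab("wrist"); pickle.dump(c,open("w1.pkl","wb")); cv2.imwrite("pics/w1.png",c["image"]); print(sense()["tcp_pos"])
```

```text
[ 0.43696263 -0.17165866  0.2222616 ]
```

View pics/w1.png

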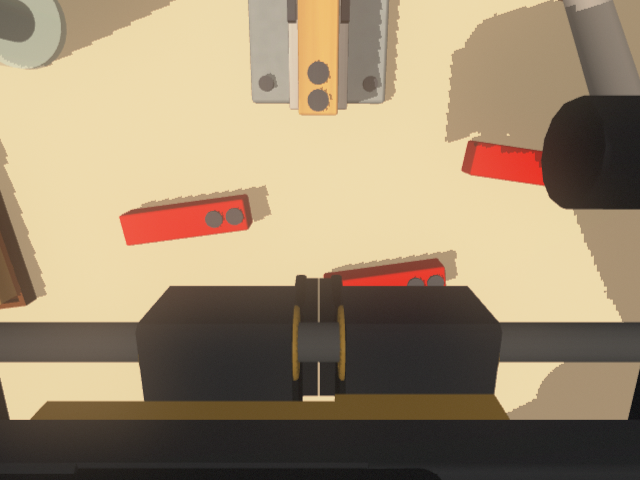

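The wrist view shows the press straight ahead: marker studs at (318,73) and (318,100), bed front corners about (290,108) and (347,108), base front corners (254,103) and (384,101).

Run:
```python
from h import *
import pickle
c=pickle.load(open("w1.pkl","rb"))
f=lambda p:np.round(np.array(p)*1000,1)
for n,u,v,z in [("s1",318,100,.073),("s2",318,73,.073),("bedL",290,108,.045),("bedR",347,108,.045),("baseL",253,103,.018),("baseR",385,101,.018),("mL",299,108,.071),("mR",338,108,.071)]:
    print(n,f(onz(c,u,v,z)))
a=onz(c,298.5,60,.071)-onz(c,298.5,100,.071);print(np.degrees(np.arctan2(a[1],a[0])))
g=np.array([.4779,-.270,.269]);print(proj(c,g))
```

```text
s1 [ 517.6 -194.1   73. ]
s2 [ 534.8 -198.6   73. ]
bedL [ 518.1 -172.2   45. ]
bedR [ 507.2 -214.3   45. ]
baseL [ 530.1 -142.2   18. ]
baseR [ 504.7 -247.6   18. ]
mL [ 515.8 -179.8   71. ]
mR [ 509.  -206.5   71. ]
-15.124352515289722
(np.float64(629.9020026611098), np.float64(155.38649969570025))
```

move_arm(
  targets="-0.02 -0.08 -0.85 0; 0 0 -0.85 0; 0 0 -0.85 0; 0 0 -0.85 0; 0 0 -0.85 0; 0 0 -0.85 0; 0 0 -0.85 0; 0 0 -0.8 0; 0 0 0 0",
)

```text
time_s: 3.88
tcp_pos: [0.4339, -0.1725, 0.0506]
ee_rot: [[0.969, -0.245, -0.008], [-0.245, -0.969, 0.001], [-0.008, 0.001, -1.0]]
wrist_force: [-1.0, 0.4, -0.7]
gripper_width: 0.006
gripper_force: 0.0
```

move_arm(
  targets="0.5 -0.13 0 0; 0.5 -0.13 0 0; 0.5 -0.13 0 0; 0.5 -0.13 0 0; 0.24 -0.06 0 0; 0 0 0 0",
)

```text
time_s: 4.38
tcp_pos: [0.4945, -0.188, 0.0548]
ee_rot: [[0.97, -0.245, 0.003], [-0.245, -0.97, -0.0], [0.003, -0.0, -1.0]]
wrist_force: [0.3, 0.9, -0.5]
gripper_width: 0.005
gripper_force: 0.0
```

move_arm(
  targets="0.1 -0.025 0 0; 0.1 -0.025 0 0; 0.1 -0.025 0 0; 0.1 -0.025 0 0; 0 0 0 0",
)

```text
time_s: 4.8
tcp_pos: [0.5028, -0.1909, 0.0539]
ee_rot: [[0.969, -0.246, 0.0], [-0.246, -0.969, -0.0], [0.0, 0.0, -1.0]]
wrist_force: [-0.1, -0.3, -0.4]
gripper_width: 0.006
gripper_force: 0.0
```

move_arm(
  targets="0.1 -0.025 0 0; 0.1 -0.025 0 0; 0.1 -0.025 0 0; 0.04 -0.01 0 0; 0 0 0 0",
)

```text
time_s: 5.22
tcp_pos: [0.5104, -0.1929, 0.0536]
ee_rot: [[0.969, -0.246, -0.002], [-0.246, -0.969, 0.0], [-0.002, 0.0, -1.0]]
wrist_force: [-1.0, 0.3, 1.3]
gripper_width: 0.004
gripper_force: 1.1
```

move_arm(
  targets="0.05 -0.0125 0 0; 0.05 -0.0125 0 0; 0 0 0 0",
)

```text
time_s: 5.47
tcp_pos: [0.5104, -0.1931, 0.0533]
ee_rot: [[0.969, -0.247, -0.007], [-0.247, -0.969, 0.001], [-0.007, 0.0, -1.0]]
wrist_force: [-7.2, 3.1, 4.8]
gripper_width: 0.005
gripper_force: 3.7
```

Run:
```python
from h import *
s=sense();print(s["tcp_pos"],s["wrist_force"])
c=grab("scene");d=grab("wrist");cv2.imwrite("pics/s2.png",np.hstack([cv2.resize(c["image"][180:290,190:320],(390,330),interpolation=cv2.INTER_CUBIC),cv2.resize(d["image"],(400,330))]))
```

```text
[ 0.51037421 -0.19307049  0.05334439] [-7.19339613  3.11899028  4.81960168]
```

View pics/s2.png

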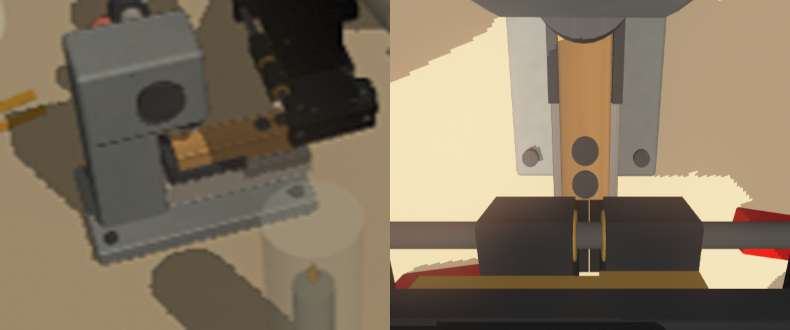

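move_arm(
  targets="0.06 -0.015 0 0; 0.06 -0.015 0 0; 0 0 0 0; 0 0 0 0",
)

```text
time_s: 5.9
tcp_pos: [0.5103, -0.1933, 0.053]
ee_rot: [[0.969, -0.247, -0.013], [-0.247, -0.969, 0.003], [-0.013, 0.001, -1.0]]
wrist_force: [-12.5, 5.8, 8.5]
gripper_width: 0.005
gripper_force: 6.4
```

Run:
```python
from h import *
c=grab("wrist");im=c["image"];print(sense()["wrist_force"])
h=cv2.cvtColor(im,cv2.COLOR_BGR2HSV)
m=cv2.inRange(h,(0,0,0),(180,90,110)); m[:180]=0;m[284:]=0;m[:,:285]=0;m[:,340:]=0
n,l,st,ce=cv2.connectedComponentsWithStats(m)
ax=np.array([.9694,-.2453])
for i in range(1,n):
    if st[i,4]>100:
        p=onz(c,*ce[i],.073);print(st[i],ce[i],p*1000)
for u,v in((206,256),(442,256)):
    p=onz(c,u,v,.018);print("base",p*1000)
```

```text
[-11.28601787   5.49722724   8.83562687]
[ 290  199   43   43 1433] [311.05163992 220.11653873] [ 549.25317714 -202.01354339   73.        ]
[ 291  249   42   35 1207] [311.34134217 267.4026512 ] [ 532.51125586 -197.74279882   73.        ]
base [ 530.70131363 -143.3824449    18.        ]
base [ 502.0821038  -254.85134293   18.        ]
```

Forces rise against a fixed stop while nothing moves, and the stud sits 15 mm behind the base front as expected, so the marker is home. Next: back off, rise in front of the lever, and go over the grip.

move_arm(
  targets="-0.5 0.13 0 0; -0.97 0.245 0 0; -0.97 0.245 0 0; -0.97 0.245 0 0; -0.4 0.1 0 0; 0 0 0 0",
)

```text
time_s: 6.45
tcp_pos: [0.4197, -0.17, 0.054]
ee_rot: [[0.969, -0.246, 0.0], [-0.246, -0.969, 0.0], [-0.0, -0.0, -1.0]]
wrist_force: [0.7, -0.4, 0.1]
gripper_width: 0.003
gripper_force: 0.0
```

move_arm(
  targets="0 0 1 0; 0 0 1 0; 0 0 1 0; 0 0 1 0; 0 0 1 0; 0 0 1 0; 0 0 1 0; 0 0 1 0; 0 0 1 0; 0 0 1 0",
)

```text
time_s: 7.28
tcp_pos: [0.4231, -0.1707, 0.3061]
ee_rot: [[0.969, -0.246, 0.003], [-0.246, -0.969, -0.001], [0.003, 0.0, -1.0]]
wrist_force: [-0.7, -0.1, -0.8]
gripper_width: 0.005
gripper_force: 0.0
```

move_arm(
  targets="0.5 -0.8 0 0; 0.5 -0.8 0 0; 0.5 -0.8 0 0; 0.5 -0.8 0 0; 0.2 -0.8 0 0; 0 0 0 0; 0 0 0 0",
)

```text
time_s: 7.87
tcp_pos: [0.4777, -0.2716, 0.3035]
ee_rot: [[0.969, -0.248, 0.001], [-0.248, -0.969, -0.001], [0.001, 0.0, -1.0]]
wrist_force: [-0.7, 0.1, -0.2]
gripper_width: 0.006
gripper_force: 0.0
```

Run:
```python
from h import *
s=sense();print(s["tcp_pos"],s["wrist_force"])
for t in np.arange(.65,-.16,-.05):
    xp=40-180*np.cos(t);w=np.array([.599,-.215])+ (xp*np.array([.9694,-.2453])-85*np.array([.2453,.9694]))/1000
    print(round(t,2),np.round(w*1000,1),round(175+180*np.sin(t),1))
```

```text
[ 0.4776687  -0.27155214  0.30351237] [-0.70535565  0.1407496  -0.24965501]
0.65 [ 478.  -272.1] 283.9
0.6 [ 472.9 -270.8] 276.6
0.55 [ 468.2 -269.6] 269.1
0.5 [ 463.8 -268.5] 261.3
0.45 [ 459.8 -267.5] 253.3
0.4 [ 456.2 -266.5] 245.1
0.35 [ 453.  -265.7] 236.7
0.3 [ 450.2 -265. ] 228.2
0.25 [ 447.9 -264.4] 219.5
0.2 [ 445.9 -263.9] 210.8
0.15 [ 444.4 -263.6] 201.9
0.1 [ 443.3 -263.3] 193.0
0.05 [ 442.7 -263.1] 184.0
-0.0 [ 442.4 -263.1] 175.0
-0.05 [ 442.7 -263.1] 166.0
-0.1 [ 443.3 -263.3] 157.0
-0.15 [ 444.4 -263.6] 148.1
```

move_arm(
  targets="0 0 -0.4 0; 0 0 -0.38 0; -0.2 0.05 -0.29 0; -0.19 0.05 -0.3 0; -0.18 0.045 -0.31 0; -0.16 0.04 -0.32 0; -0.14 0.04 -0.33 0; 0 0 0 0",
)

```text
time_s: 8.53
tcp_pos: [0.4517, -0.2635, 0.2457]
ee_rot: [[0.97, -0.245, -0.004], [-0.245, -0.97, 0.0], [-0.004, 0.001, -1.0]]
wrist_force: [-5.5, 3.6, 10.9]
gripper_width: 0.007
gripper_force: 5.0
```

move_arm(
  targets="-0.13 0.03 -0.335 0; -0.11 0.03 -0.34 0; -0.09 0.025 -0.35 0; -0.08 0.02 -0.35 0; -0.06 0.015 -0.355 0; -0.04 0.01 -0.355 0; -0.02 0 -0.36 0; 0 0 -0.36 0; 0 0 0 0",
)

```text
time_s: 9.28
tcp_pos: [0.4367, -0.2605, 0.1753]
ee_rot: [[0.97, -0.245, -0.009], [-0.245, -0.97, 0.001], [-0.009, 0.002, -1.0]]
wrist_force: [-8.9, 2.3, 14.3]
gripper_width: 0.005
gripper_force: 6.8
```

move_arm(
  targets="0.08 -0.02 -0.3 0; 0.08 -0.02 -0.2 0; 0.05 -0.01 -0.15 0; 0 0 0 0; 0 0 0 0",
)

```text
time_s: 9.7
tcp_pos: [0.442, -0.262, 0.1601]
ee_rot: [[0.97, -0.245, -0.009], [-0.245, -0.97, 0.0], [-0.009, 0.002, -1.0]]
wrist_force: [-10.5, 1.1, 13.9]
gripper_width: 0.004
gripper_force: 7.2
```

move_arm(
  targets="0.03 0 -0.1 0; 0.02 0 -0.1 0; 0 0 0 0; 0 0 0 0",
)

```text
time_s: 10.03
tcp_pos: [0.4428, -0.2621, 0.1567]
ee_rot: [[0.97, -0.244, -0.01], [-0.244, -0.97, -0.0], [-0.009, 0.003, -1.0]]
wrist_force: [-14.2, 3.7, 21.5]
gripper_width: 0.008
gripper_force: 10.7
```

move_arm(
  targets="0.04 -0.01 -0.05 0; 0.04 -0.01 -0.05 0; 0 0 0 0; 0 0 0 0; 0 0 0 0; 0 0 0 0; 0 0 0 0; 0 0 0 0; 0 0 0 0; 0 0 0 0",
)

```text
time_s: 10.87
tcp_pos: [0.4429, -0.2623, 0.156]
ee_rot: [[0.97, -0.244, -0.013], [-0.244, -0.97, 0.0], [-0.013, 0.003, -1.0]]
wrist_force: [-19.9, 8.1, 33.3]
gripper_width: 0.008
gripper_force: 16.7
```

Run:
```python
from h import *
c=grab("scene");s=sense();print(s["tcp_pos"],s["wrist_force"])
for t in(.0,-.05,-.1):
    xp=40-180*np.cos(t);w=np.array([.599,-.215])+ (xp*np.array([.9694,-.2453])-85*np.array([.2453,.9694]))/1000
    print(t,proj(c,[*w,.160+.18*np.sin(t)]))
a=c["image"][90:240,170:350]
cv2.imwrite("pics/s3.png",cv2.resize(a,(720,600),interpolation=cv2.INTER_CUBIC))
```

```text
[ 0.44291607 -0.26223928  0.1559402 ] [-18.84112625   7.01945697  34.18117372]
0.0 (np.float64(298.04743576149656), np.float64(168.95530906296108))
-0.05 (np.float64(298.00388071990824), np.float64(171.57931508889035))
-0.1 (np.float64(297.80448568884185), np.float64(174.20432092826468))
```

View pics/s3.png

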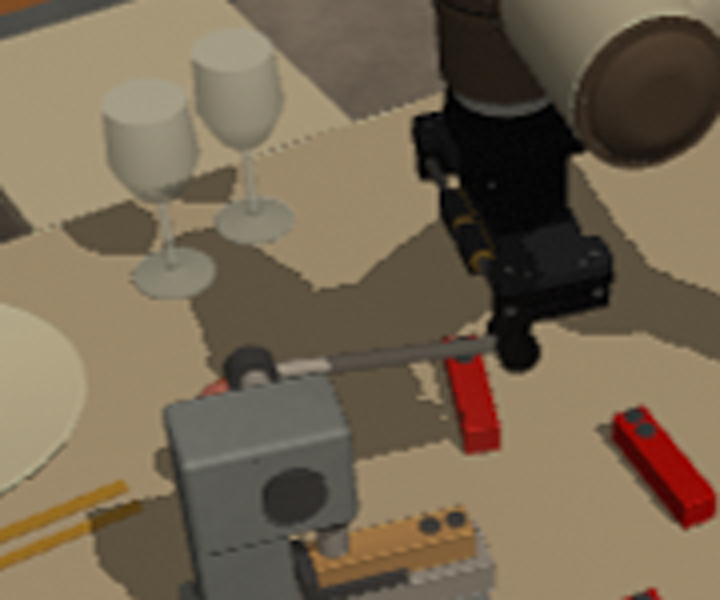

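The ram is down on the marker, the lever is slightly below level, and the force climbs without motion, so it's at the stop and has been held. Now easing it up slowly.

move_arm(
  targets="0 0 0.1 0; 0 0 0.1 0; 0 0 0.15 0; 0 0 0.16 0; 0 0 0.17 0; 0 0 0.18 0; 0 0 0.18 0; 0 0 0.18 0; 0.01 0 0.18 0; 0.01 0 0.18 0",
)

```text
time_s: 11.75
tcp_pos: [0.4476, -0.2632, 0.1931]
ee_rot: [[0.97, -0.244, -0.004], [-0.244, -0.97, -0.002], [-0.004, 0.003, -1.0]]
wrist_force: [-6.8, -1.4, 11.8]
gripper_width: 0.008
gripper_force: 6.0
```

move_arm(
  targets="0.02 0 0.18 0; 0.02 -0.01 0.18 0; 0.03 -0.01 0.18 0; 0.03 -0.01 0.18 0; 0.04 -0.01 0.175 0; 0.04 -0.01 0.175 0; 0.045 -0.01 0.17 0; 0.045 -0.01 0.17 0; 0.055 -0.01 0.17 0; 0.055 -0.01 0.17 0",
)

```text
time_s: 12.58
tcp_pos: [0.4609, -0.2665, 0.2376]
ee_rot: [[0.97, -0.244, 0.005], [-0.244, -0.97, -0.005], [0.006, 0.004, -1.0]]
wrist_force: [0.5, -4.1, 6.0]
gripper_width: 0.006
gripper_force: 3.2
```

move_arm(
  targets="-0.12 0.03 0.06 0; -0.1 0.025 0.06 0; 0 0 0.1 0; 0.03 -0.01 0.14 0; 0.04 -0.01 0.14 0; 0.05 -0.01 0.14 0; 0.05 -0.01 0.14 0",
)

```text
time_s: 13.17
tcp_pos: [0.4591, -0.2649, 0.255]
ee_rot: [[0.969, -0.245, 0.001], [-0.245, -0.969, -0.0], [0.001, 0.0, -1.0]]
wrist_force: [2.8, -1.3, 5.1]
gripper_width: 0.002
gripper_force: 2.0
```

move_arm(
  targets="0.06 -0.015 0.14 0; 0.06 -0.015 0.14 0; 0.07 -0.015 0.14 0; 0.07 -0.02 0.14 0; 0.08 -0.02 0.14 0; 0 0 0 0",
)

```text
time_s: 13.67
tcp_pos: [0.4672, -0.2672, 0.2724]
ee_rot: [[0.969, -0.246, -0.0], [-0.246, -0.969, 0.0], [-0.0, -0.0, -1.0]]
wrist_force: [2.7, 0.5, 4.3]
gripper_width: 0.005
gripper_force: 1.9
```

move_arm(
  targets="0.1 -0.02 0.1 0; 0.1 -0.025 0.1 0; 0.1 -0.025 0.1 0; 0.1 -0.025 0.1 0; 0.05 -0.01 0.08 0; 0 0 0.08 0; 0 0 0 0; 0 0 0 0",
)

```text
time_s: 14.33
tcp_pos: [0.4776, -0.2694, 0.2848]
ee_rot: [[0.969, -0.246, -0.002], [-0.246, -0.969, 0.001], [-0.003, -0.001, -1.0]]
wrist_force: [-0.3, -0.8, -0.6]
gripper_width: 0.002
gripper_force: 0.0
```

Run:
```python
from h import *
c=grab("scene")
hs=cv2.cvtColor(c["image"],cv2.COLOR_BGR2HSV)
print(proj(c,[.4789,-.2695,.2695]), sense()["wrist_force"],sense()["tcp_pos"])
```

```text
(np.float64(283.96131450060903), np.float64(138.2520403884978)) [ 1.74940165  0.43153043 -0.7012261 ] [ 0.47773029 -0.26946906  0.28487467]
```

move_arm(
  targets="0 0 0.8 0; -0.55 0.8 0 0; -0.55 0.8 0 0; -0.55 0.8 0 0; -0.55 0.8 0 0; 0 0.75 0 0; 0 0 0 0",
  gripper=60,
)

```text
time_s: 14.97
tcp_pos: [0.4222, -0.1691, 0.3059]
ee_rot: [[0.97, -0.244, 0.0], [-0.244, -0.97, 0.001], [-0.0, -0.001, -1.0]]
wrist_force: [-0.5, -0.7, -0.1]
gripper_width: 0.451
gripper_force: 0.0
```

move_arm(
  targets="0 0 -0.99 0; 0 0 -0.99 0; 0 0 -0.99 0; 0 0 -0.99 0; 0 0 -0.99 0; 0 0 -0.99 0; 0 0 -0.99 0; 0 0 -0.99 0; 0 0 -0.99 0; 0 0 -0.99 0",
)

```text
time_s: 15.8
tcp_pos: [0.4231, -0.1715, 0.0569]
ee_rot: [[0.969, -0.246, -0.001], [-0.246, -0.969, -0.0], [-0.001, 0.0, -1.0]]
wrist_force: [0.9, -0.1, -1.1]
gripper_width: 0.688
gripper_force: 0.0
```

move_arm(
  targets="0 0 0 0; 0 0 0 0",
)

```text
time_s: 15.97
tcp_pos: [0.4225, -0.1714, 0.0574]
ee_rot: [[0.969, -0.246, -0.004], [-0.246, -0.969, -0.0], [-0.004, 0.001, -1.0]]
wrist_force: [-0.7, -0.1, 0.6]
gripper_width: 0.688
gripper_force: 0.0
```

move_arm(
  targets="0.58 -0.143 0 0; 0.58 -0.143 0 0; 0.58 -0.143 0 0; 0.58 -0.143 0 0; 0.58 -0.143 0 0; 0.58 -0.143 0 0; 0.58 -0.143 0 0; 0.58 -0.14 0 0; 0 0 0 0; 0 0 0 0",
)

```text
time_s: 16.8
tcp_pos: [0.5403, -0.1999, 0.0599]
ee_rot: [[0.969, -0.246, 0.002], [-0.246, -0.969, -0.0], [0.002, -0.0, -1.0]]
wrist_force: [-0.5, 0.7, 1.0]
gripper_width: 0.692
gripper_force: 0.0
```

move_arm(
  targets="0 0 0 0; 0 0 0 0; 0 0 0 0; 0 0 0 0; 0 0 0 0; 0 0 0 0; 0 0 0 0; 0 0 0 0",
  gripper=20,
)

```text
time_s: 17.47
tcp_pos: [0.5391, -0.1994, 0.0585]
ee_rot: [[0.969, -0.246, -0.0], [-0.246, -0.969, 0.0], [-0.0, 0.0, -1.0]]
wrist_force: [0.2, 0.0, 1.8]
gripper_width: 0.318
gripper_force: 29.9
```

move_arm(
  targets="0 0 0.1 0; -0.3 0.076 0 0; -0.6 0.152 0 0; -0.6 0.152 0 0; -0.6 0.152 0 0; -0.6 0.152 0 0; -0.6 0.152 0 0; -0.6 0.152 0 0; -0.7 0.177 0 0; 0 0 0.5 0",
)

```text
time_s: 18.3
tcp_pos: [0.4176, -0.1694, 0.0713]
ee_rot: [[0.969, -0.248, -0.009], [-0.248, -0.969, 0.002], [-0.01, 0.0, -1.0]]
wrist_force: [-0.4, -0.4, -1.6]
gripper_width: 0.32
gripper_force: 29.9
```

move_arm(
  targets="0 0 0.9 0; 0 0 0.9 0; 0 0 0.9 0; 0 0 0.9 0; 0 0 0.8 0; -0.2 0.96 0 0; -0.2 0.96 0 0; -0.2 0.96 0 0; -0.2 0.96 0 0; -0.1 0.96 0 0",
)

```text
time_s: 19.13
tcp_pos: [0.4002, -0.0496, 0.1833]
ee_rot: [[0.969, -0.247, -0.0], [-0.247, -0.969, 0.0], [-0.0, -0.0, -1.0]]
wrist_force: [0.6, 0.2, -0.6]
gripper_width: 0.311
gripper_force: 29.9
```

move_arm(
  targets="0 0.9 0 0.65; 0 0.9 0 0.65; 0 0.9 0 0.65; 0 0.9 0 0.65; 0 0.9 0 0.65; 0 0.9 0 0; 0 0.9 0 0; 0 0.9 0 0; 0 0.9 0 0",
)

```text
time_s: 19.88
tcp_pos: [0.4009, 0.1528, 0.1833]
ee_rot: [[0.999, 0.035, -0.0], [0.035, -0.999, 0.0], [-0.0, -0.0, -1.0]]
wrist_force: [0.3, -0.5, -0.4]
gripper_width: 0.319
gripper_force: 29.9
```

move_arm(
  targets="0.4 0.8 0 0; 0.4 0.8 0 0; 0.4 0.8 0 0; 0.4 0.8 0 0; 0.4 0.8 0 0; 0 0 0 0; 0 0 0 0; 0 0 0 0",
)

```text
time_s: 20.55
tcp_pos: [0.4509, 0.2513, 0.1829]
ee_rot: [[0.999, 0.035, -0.001], [0.035, -0.999, -0.001], [-0.001, 0.001, -1.0]]
wrist_force: [0.1, 0.2, -1.5]
gripper_width: 0.319
gripper_force: 29.9
```

Run:
```python
from h import *
import pickle
c=grab("wrist"); pickle.dump(c,open("w2.pkl","wb")); cv2.imwrite("pics/w2.png",c["image"]); s=sense();print(s["tcp_pos"],s["gripper_width"],s["ee_rot"][:,0])
```

```text
[0.450987   0.25115423 0.18317454] 0.32228953600739546 [ 9.99400942e-01  3.45957670e-02 -9.43290201e-04]
```

View pics/w2.png

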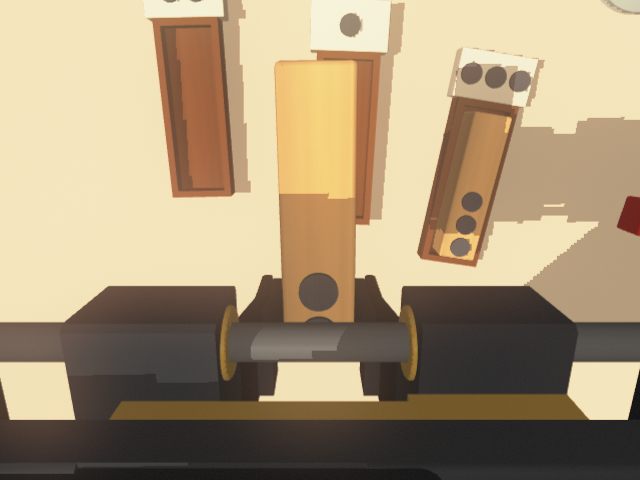

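The wrist view shows the two-stud tray at left: outer top corners about (173,196), (233,194), (155,20), (220,17). The held marker's far end is at (275,62) to (356,62), with its inner stud at (318,292).

Run:
```python
from h import *
import pickle
c=pickle.load(open("w2.pkl","rb"));t=pickle.load(open("top.pkl","rb"))
f=lambda p:np.round(np.array(p)*1000,1)
def q(c,px):
    w=[onz(c,u,v,.016)for u,v in px];nl,nr,fl,fr=w
    print([f(x[:2]) for x in w],"ctr",f(sum(w)/4),"len",f(np.linalg.norm(fl-nl)),f(np.linalg.norm(nl-nr)))
    for d in(fl-nl,fr-nr): print(np.degrees(np.arctan2(d[1],d[0])))
q(c,[(173,196),(234,194.5),(155,20),(220,17)])
q(t,[(173,298.5),(192,298),(173.5,249.5),(192,249)])
tcp=np.array([.451,.2512,.183])
zt=.183-.0125+.026
a,b=onz(c,275.5,62,zt),onz(c,356,62,zt);s=onz(c,318,292,zt+.002)
print("end rel",f(a-tcp),f(b-tcp),"stud",f(s-tcp))
l=onz(c,283,300,zt);d=a-l;print(np.degrees(np.arctan2(d[1],d[0])))
r=onz(c,355.5,300,zt);d=b-r;print(np.degrees(np.arctan2(d[1],d[0])))
# label studs in top: tray axis check
```

```text
[array([458.9, 363.7]), array([461.7, 316. ]), array([584.2, 369. ]), array([587.7, 323.3])] ctr [523.1 343.   16. ] len 125.4 47.8
2.393176124709691
3.3132171071204555
[array([455.7, 365.2]), array([457.5, 316.7]), array([583. , 372.6]), array([585. , 324.4])] ctr [520.3 344.7  16. ] len 127.6 48.6
3.3067873313081844
3.481827870930288
end rel [89.9 15.7 13.5] [ 90.8 -10.4  13.5] stud [10.4 -0.8 15.5]
2.311588326269721
3.200948455582275
```

move_arm(
  targets="0.28 0.724 0 0.16; 0.28 0.724 0 0; 0.28 0.724 0 0; 0.28 0.724 0 0; 0.27 0.724 0 0; 0 0 -0.9 0; 0 0 -0.9 0; 0 0 -0.9 0; 0 0 -0.9 0; 0 0 -0.9 0",
)

```text
time_s: 21.43
tcp_pos: [0.4862, 0.3416, 0.0704]
ee_rot: [[0.999, 0.048, 0.0], [0.048, -0.999, 0.0], [0.0, -0.0, -1.0]]
wrist_force: [0.1, 0.3, -0.8]
gripper_width: 0.32
gripper_force: 29.9
```

move_arm(
  targets="0 0 -0.7 0; 0 0 -0.3 0; 0 0 0 0; 0 0 0 0; 0 0 0 0",
)

```text
time_s: 21.85
tcp_pos: [0.4873, 0.3432, 0.0475]
ee_rot: [[0.999, 0.049, 0.002], [0.049, -0.999, 0.002], [0.002, -0.002, -1.0]]
wrist_force: [-0.2, 0.8, -0.8]
gripper_width: 0.32
gripper_force: 29.9
```

Run:
```python
from h import *
import pickle
c=grab("wrist"); pickle.dump(c,open("w3.pkl","wb")); cv2.imwrite("pics/w3.png",c["image"]); s=sense();print(s["tcp_pos"],s["gripper_width"],s["ee_rot"][:,0])
```

```text
[0.48728732 0.3433     0.04760873] 0.3169169539021293 [0.99878814 0.04916078 0.00233949]
```

View pics/w3.png

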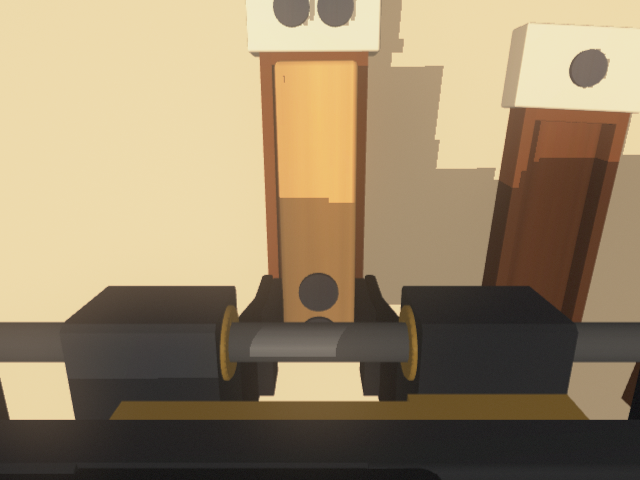

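The marker hangs over the two-stud tray. Tray far outer corners are about (261,53) and (368,53), and the marker end is (276,62) to (357,62).

Run:
```python
from h import *
import pickle
c=pickle.load(open("w3.pkl","rb"))
R=np.array([[.9988,.0492],[-.0492,.9988]]);tcp=np.array([.4873,.3433])
g=lambda u,v,z:np.round(R@(onz(c,u,v,z)[:2]-tcp)*1000,1)
print("tray",g(261,53,.016),g(368,53,.016),g(268.5,250,.016),g(364,250,.016))
print("mark",g(275.5,62,.061),g(357,62,.061),g(281.5,250,.061),g(355.5,250,.061))
im=c["image"];print(im[240:260:10,255:300:3].tolist()[0]);
```

```text
tray [98.9 22.6] [ 98.9 -22.6] [11.6 22.3] [ 11.5 -23.3]
mark [90.4 12.3] [ 90.4 -14.2] [26.1 11.9] [ 26.1 -15.2]
[[170, 216, 236], [170, 216, 236], [170, 216, 235], [171, 217, 236], [86, 123, 175], [66, 101, 156], [66, 101, 156], [65, 99, 152], [54, 76, 102], [74, 113, 151], [78, 122, 164], [78, 121, 163], [79, 123, 165], [80, 124, 166], [77, 124, 167]]
```

move_arm(
  targets="0 0.04 -0.3 0; 0 0 -0.3 0; 0 0 -0.2 0; 0 0 -0.2 0; 0 0 0 0; 0 0 0 0",
)

```text
time_s: 22.4
tcp_pos: [0.4864, 0.3435, 0.0204]
ee_rot: [[0.999, 0.049, -0.001], [0.049, -0.999, -0.001], [-0.001, 0.001, -1.0]]
wrist_force: [0.2, -0.0, -0.3]
gripper_width: 0.316
gripper_force: 30.0
```

move_arm(
  targets="0 0 -0.06 0; 0 0 -0.06 0; 0 0 0 0; 0 0 0 0",
)

```text
time_s: 22.73
tcp_pos: [0.4867, 0.3438, 0.0194]
ee_rot: [[0.999, 0.049, 0.001], [0.049, -0.999, 0.0], [0.001, -0.0, -1.0]]
wrist_force: [-3.0, -0.8, 6.4]
gripper_width: 0.32
gripper_force: 30.0
```

move_arm(
  targets="0 0 0.04 0; 0 0 0 0; 0 0 0 0; 0 0 0 0; 0 0 0 0",
  gripper=50,
)

```text
time_s: 23.15
tcp_pos: [0.4865, 0.3435, 0.0187]
ee_rot: [[0.999, 0.049, -0.0], [0.049, -0.999, -0.0], [-0.0, 0.0, -1.0]]
wrist_force: [0.4, 0.0, -0.5]
gripper_width: 0.552
gripper_force: 0.0
```

move_arm(
  targets="0 0 0.4 0; 0 0 0.9 0; 0 0 0.9 0; 0 0 0.9 0; 0 0 0.9 0; 0 0 0.9 0; 0 0 0.9 0; -0.9 0 0 0; -0.9 0 0 0; -0.9 0 0 0",
)

```text
time_s: 23.98
tcp_pos: [0.4185, 0.3435, 0.165]
ee_rot: [[0.999, 0.048, 0.001], [0.048, -0.999, 0.001], [0.001, -0.001, -1.0]]
wrist_force: [-0.4, 0.1, 0.6]
gripper_width: 0.574
gripper_force: 0.0
```

move_arm(
  targets="0 0.9 0 0; 0 0.9 0 0; 0 0.9 0 0; 0 0.9 0 0; 0 0.9 0 0; 0 0 0 0; 0 0 0 0; 0 0 0 0; 0 0 0 0; 0 0 0 0",
)

```text
time_s: 24.82
tcp_pos: [0.4191, 0.4552, 0.1643]
ee_rot: [[0.999, 0.048, -0.0], [0.048, -0.999, 0.0], [-0.0, -0.0, -1.0]]
wrist_force: [-0.1, 0.0, -0.4]
gripper_width: 0.578
gripper_force: 0.0
```

Run:
```python
from h import *
c=grab("top");d=grab("scene");print(sense()["wrist_force"])
a=cv2.resize(c["image"][170:320,150:290],(373,400),interpolation=cv2.INTER_CUBIC);b=cv2.resize(d["image"][110:450,190:460],(318,400))
cv2.imwrite("pics/end.png",np.hstack([a,b]))
```

```text
[ 0.05782428 -0.08780965  1.06788904]
```

View pics/end.png

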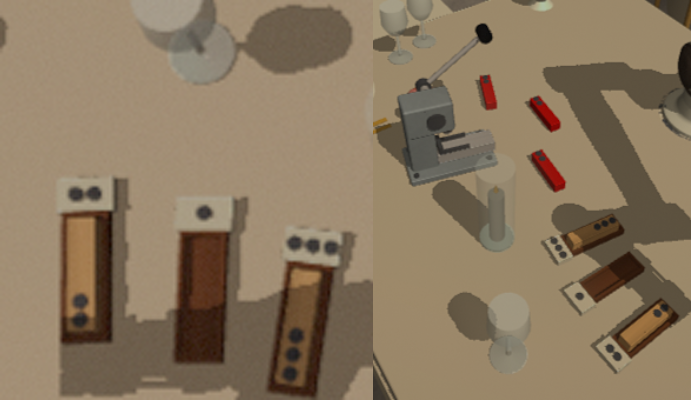

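The marker lies flat, studs up, in the two-stud tray. The lever is fully up, everything else is undisturbed, and the robot is clear.

```bash
python3 -c "
from station import *
print(finish_job())"
```

```text
the job is handed in; nothing more can be done
None
```

The marker was pushed home, the lever was pulled to its stop, held and eased back up, and the marker now lies studs up in the two-stud tray; the job is handed in at about 25 s, with no verdict returned.

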